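# Slicer bearing cap held hole-up for greasing

### The job

Lift the lid off the shallow pan by its knob and lay it knob up on the middle of the chopping board. Then take the white bearing cap of the vegetable slicer out of the pan, find which end has the blind hole (both ends are alike outside) and turn the cap over so that the hole faces straight up, ready for a drop of grease. Finish while still holding it there in the gripper, still, at least 15 cm above the counter and touching nothing else; leave the other things on the counter alone.

Things in the scene. Friction and masses are not known exactly. Their poses are not given: they have to be found in the camera images.
- pan: round shallow metal pan, fixed to the counter: 230 mm across at the rim, 55 mm tall, walls 4 mm, inner floor 5 mm above the counter, a loop handle on each side (its y). Origin: centre of its underside. It stands on the left or on the right, with the board on the other side. At the start the lid is on it and the cap lies inside
- lid: loose round steel lid, 232 mm across, 0.35 kg. Origin: on its axis at the underside of the plate, which rests on the pan's rim; a collar reaches 6 mm below that into the pan (212 mm across) and is what the lid stands on when laid on a flat surface. z points up through the knob
- lid_knob (a point): middle of the lid's black round knob, 32 mm above the lid's origin, on its axis. The knob is 32 mm across from 22 to 42 mm above the lid's origin, top at 46 mm; below it a 14 mm stem; the plate's top is 6 mm above the lid's origin
- board_top (a point): centre of the top face of the green chopping board, fixed, 300 mm (its x) by 260 mm (its y), 12 mm thick, lying flat on the counter
- cap: the white plastic bearing cap (see cap_mid), same axes. Origin: 24 mm below its centre as it lies at the start. At the start it lies on a flat on the pan's inner floor (centre 29 mm above the counter), hole level and facing any way round
- cap_mid (a point): centre of the white bearing cap, about 0.17 kg: square block 48 x 48 mm in section, 50 mm long, with a round collar 42 mm across and 8 mm long on each end, 66 mm in all. x runs along its length, out of the hole; z is up at the start. The +x end has a blind hole 26 mm across, 46 mm deep, a dark steel disc at its bottom; the -x end is closed
- spice_jar: a closed jar of amber glass, 52 mm across, 85 mm tall; not part of the job. Origin: centre of its underside
- oil_bottle: a green glass bottle, 60 mm across, 150 mm tall; not part of the job. Origin: centre of its underside
- mug: a white mug, 76 mm across, 85 mm tall; not part of the job. Origin: centre of its underside
- spoon: a steel spoon 200 mm long, lying on the counter close to the robot, up to 20 mm high; not part of the job. Origin: under the middle of its length
- cutter: a plain steel ring cutter, 60 mm across, 30 mm tall, open at both ends; not part of the job. Origin: centre of its underside
There are look-alikes about, which are no part of the job. What is shaped like the mug but orange is not meant. Of the things that look like the cutter, take the one that is farthest from the robot's base at the start.

How it is judged:
By the outcome, as a careful person would: the job done as asked, in the order asked, and still so for the second after the job is handed in, while the arm keeps its last pose, push and grip.
It also fails if it takes over 72 s, if anything falls off the work surface, if the arm or the gripper's body presses on something with over 40 N, if the wrist force passes 120 N, or if a joint passes its speed limit or range.

### The arm

A 6-joint arm with a two-finger parallel gripper is mounted at the origin on the work surface. World frame = base frame: x ahead of the robot, y to its left, z up, the work surface at z = 0. Lengths are in m, angles in rad, forces in N, time in s.
With the tool pointing down it reaches from about 0.25 to 0.775 m from the base axis. Payload 4 kg.
Tool frame: the origin (TCP) lies on the centre line of the jaws, within the pads' length; the fingertips stand 14 mm ahead of it and the grasp point (between the pads) lies 5 mm behind it (robot.tcp_to_tips is the distance from the TCP to the fingertips, in m); z points along the fingers, y is the line along which they close (so a half turn about z gives the same grasp; the last joint's range is limited). The gripper opens to 94 mm and grips with 3 to 60 N. Pads are 16 mm wide; open, the fingers measure 119 mm over their backs; the gripper's body (75 mm by 177 mm) begins 78 mm behind the grasp point.
Start: joints at [-1.244, 0.087, 1.371, -0, 1.684, -0.103], TCP at [0.229, -0.5, 0.22] pointing down, gripper open.
Joint ranges: [-3.1, 3.1], [-0.76, 2.03], [0.27, 2.55], [-1.08, 4.22], [0.17, 2.65], [-2.57, 2.57]. Speed limits (rad/s): [2.79, 2.79, 3.14, 3.14, 3.14, 3.14].

### API

Orientations are given as [roll, pitch, yaw] about the fixed x, y, z axes, in that order (R = Rz(yaw) Ry(pitch) Rx(roll)).
In Python, from bench import robot gives the robot as it stands.
- The arm moves only by the tool carry_out, never from a script. Its argument "increments" is a list of rows, each a list of 3 entries, a list of its own where there are three numbers: the closure in counts, from 0 (fully open) to 255 (shut), then the shift along the tool's x, y, z in mm, then the turn about the tool's z in degrees. In form: [[fingers, [dx, dy, dz], twist], ...]. A call has 1 to 8 rows; each row shifts and turns the commanded pose from where the row before left it, along the tool's axes as they then stand; what a row does not reach is not made up. A row lasts 1/10 s, in which the tool goes at most 50 mm and 8.59 degrees, less where a joint would pass 70% of its speed; a pose out of reach is approached as far as the arm can. A call with a gripper value outside its range is refused whole. The fingers move at their own pace and stop on an object; the grip force is fixed at half the most. Time passes only in rows, so rows that do not move let the fingers close. It gives the time, the measured TCP pose, the force, the opening and the grip force at its end, in the units of the state.
- robot.get_obs(): the state, without advancing time (a new reading comes with each control period).
- robot.snapshot(name): name is "side" or "top" or "wrist"; returns the picture (420x560x3 uint8, blue, green, red); there is no depth.
- robot.get_calibration(name): a dict with "vfov" (degrees; the focal length in pixels is half the picture's height over the tangent of half this angle, whatever the lens; pixels are square), "cx", "cy" (the principal point, pixels), "T" (4x4, takes a point from camera to world coordinates). Camera axes: x right, y down, z forward; pixel columns grow to the right and rows downward; lengths in m; the calibration is good to about 2 mm. A picture is of the moment at which its call begins: read the wrist's pose just before it. get_calibration takes no time and is no camera call; for the wrist camera it gives the pose at the moment of the call.
- robot.close_job(): hands the job in; it is judged then, once.
The state is a dict: "time": time; "joint_positions": joint angles; "qvel": joint speeds; "joint_torque": joint torques, N m; "tool_pos": TCP position; "ee_rot": TCP orientation; "wrist_force": force on the tool from outside, world axes, zero at the start; "wrist_torque": the same for the moment, N m; "width": finger opening in m; "finger_force": force on a finger pad.
Only numpy, scipy, OpenCV 4.12 (cv2) and the standard library are available. Lean on these libraries where they do the work, as an engineer would, in place of code of your own. Each camera call takes 0.05 s, during which the arm holds its last target. There are 200 camera calls.

## Working session

There is one attempt and no reset: what is moved stays moved. The work goes in short steps, Python scripts to look and compute and a tool call to move; the robot and the scene stay as the last step left them, time stands still between calls to the robot, and variables do not carry over. Pictures are saved under pics/ and viewed, at most 10 in all, crops included, and the job is handed in when it is done.

Besides the shell and the picture viewer there is one more tool, called after "Call:" as a command line: name --argument value ..., lists and objects as JSON in quotes. carry_out: Moves the arm, as the interface text tells. Its arguments: {"type":"object","properties":{"increments":{"type":"array","items":{"type":"array"}}},"required":["increments"]}

```bash
mkdir -p pics; ls; python3 - <<'E'
from bench import robot
import cv2,numpy as np
np.set_printoptions(precision=4,suppress=True)
o=robot.get_obs();print(o)
for n in ("top","side"):
    c=robot.get_calibration(n);print(n,c)
    cv2.imwrite(f"pics/{n}0.png",robot.snapshot(n))
print(robot.get_calibration("wrist"))
E
```

```text
pics
{'time': 0.0, 'joint_positions': array([-1.2441,  0.088 ,  1.3722, -0.    ,  1.6836, -0.1031]), 'qvel': array([-0.0004, -0.0005,  0.0021, -0.0018,  0.0016,  0.0017]), 'joint_torque': array([ -0.0001, -34.0183, -30.2428,   0.0717,   0.0329,  -0.0002]), 'tool_pos': array([ 0.229 , -0.4995,  0.2183]), 'ee_rot': array([-3.1394, -0.0002,  0.4298]), 'wrist_force': array([-0.5278, -0.0094,  0.0425]), 'wrist_torque': array([-0.0112, -0.0167,  0.0049]), 'finger_force': 0.0, 'width': 0.09382726367456984}
top {'vfov': 46.21058876390455, 'cx': 275.088186662363, 'cy': 210.18615898715308, 'T': array([[-0.007 , -0.985 ,  0.1725,  0.3674],
       [-0.9999,  0.0055, -0.0092,  0.0008],
       [ 0.0081, -0.1725, -0.985 ,  1.0303],
       [ 0.    ,  0.    ,  0.    ,  1.    ]])}
side {'vfov': 52.64067272599175, 'cx': 272.4628032917247, 'cy': 211.22092743668009, 'T': array([[ 0.9581, -0.2064,  0.1986,  0.3537],
       [-0.2863, -0.706 ,  0.6478, -0.5541],
       [ 0.0065, -0.6775, -0.7355,  0.7056],
       [ 0.    ,  0.    ,  0.    ,  1.    ]])}
{'vfov': 59.980238504812206, 'cx': 280.3977782339783, 'cy': 215.48653161659098, 'T': array([[ 0.418 , -0.8824, -0.216 ,  0.2924],
       [-0.9084, -0.4064, -0.0979, -0.4722],
       [-0.0014,  0.2372, -0.9715,  0.3824],
       [ 0.    ,  0.    ,  0.    ,  1.    ]])}
```

View pics/top0.png

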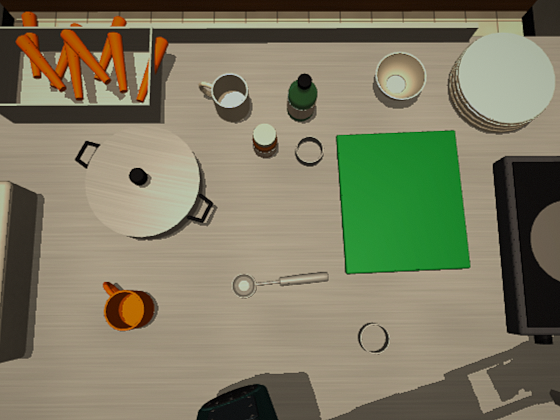

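View pics/side0.png

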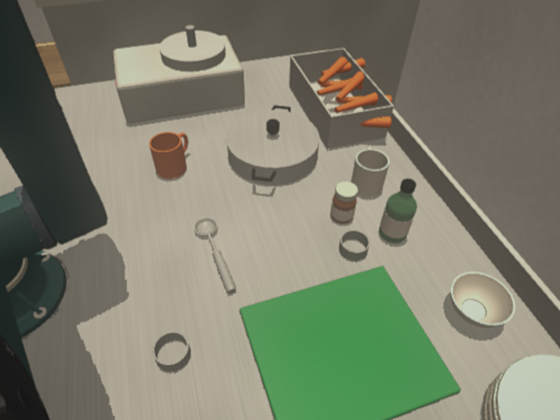

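Top view: the lid knob is at about (138,177) and the pan is on the left. The board corners are (337,135), (455,130), (469,267) and (346,273). One cutter is at (373,337), near the base, and the other at (309,150). The spoon is at (285,282).

```bash
cat > h.py <<'E'
from bench import robot
import cv2,numpy as np
from scipy.spatial.transform import Rotation as R
np.set_printoptions(precision=4,suppress=True)
def plane(n,uv,z,c=None):
    c=c or robot.get_calibration(n);f=210/np.tan(np.radians(c['vfov']/2));T=c['T']
    d=T[:3,:3]@np.array([(uv[0]-c['cx'])/f,(uv[1]-c['cy'])/f,1]);p=T[:3,3]
    return p+d*(z-p[2])/d[2]
def pix(n,P,c=None):
    c=c or robot.get_calibration(n);f=210/np.tan(np.radians(c['vfov']/2));T=c['T']
    q=T[:3,:3].T@(np.asarray(P)-T[:3,3]);return np.array([c['cx']+f*q[0]/q[2],c['cy']+f*q[1]/q[2]])
def to(P,yaw=None):
    o=robot.get_obs();M=R.from_euler('xyz',o['ee_rot'])
    print('t',o['time'],'pos',o['tool_pos'],'rot',np.degrees(o['ee_rot']),'w',o['width'],'F',o['wrist_force'])
    print('tool shift mm',1e3*M.inv().apply(np.asarray(P)-o['tool_pos']))
E
python3 - <<'E'
from h import *
k=plane('top',(138,177),.055+.034);print('knob',k, 'side',pix('side',k),'seen 273,127')
B=np.array([plane('top',u,.012) for u in((337,135),(455,130),(469,267),(346,273))]);print(B,B.mean(0),np.linalg.norm(B-np.roll(B,1,0),axis=1),pix('side',B.mean(0)))
print('side corners',[pix('side',b) for b in B])
to([k[0],k[1],.2])
im=cv2.imread('pics/top0.png');cv2.imwrite('pics/c.png',cv2.resize(im[110:250,60:220],None,fx=4.5,fy=4.5,interpolation=2))
E
```

```text
knob [0.5998 0.2603 0.089 ] side [271.9083 125.4875] seen 273,127
[[ 0.7099 -0.1436  0.012 ]
 [ 0.7201 -0.4001  0.012 ]
 [ 0.4244 -0.4084  0.012 ]
 [ 0.4138 -0.1536  0.012 ]] [ 0.567  -0.2764  0.012 ] [0.2963 0.2567 0.2958 0.2549] [342.2701 344.4381]
side corners [array([382.3896, 264.6522]), array([460.5767, 388.802 ]), array([287.2378, 453.0551]), array([239.0169, 306.1579])]
t 0.1 pos [ 0.229  -0.4996  0.2184] rot [-179.8896   -0.0097   24.6243] w 0.09402795348711135 F [0.1671 0.2877 0.1362]
tool shift mm [ 653.6586 -536.2038   19.5849]
```

View pics/c.png

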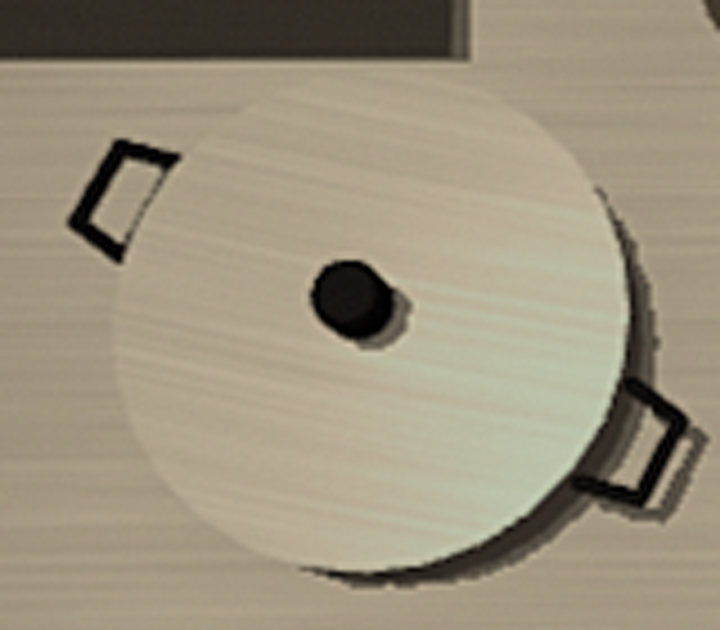

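```bash
python3 - <<'E'
from h import *
print(plane('top',(136.9,175.5),.101),plane('top',(142.5,181.8),.061))
to([.6,.26,.2])
E
```

```text
[0.5998 0.2592 0.101 ] [0.5967 0.2585 0.061 ]
t 0.1 pos [ 0.229  -0.4996  0.2184] rot [-179.8896   -0.0097   24.6243] w 0.09402795348711135 F [0.1671 0.2877 0.1362]
tool shift mm [ 653.7208 -535.8737   19.5843]
```

Call:
carry_out --increments '[[0,[36,-30,0],0],[0,[36,-30,0],0],[0,[36,-30,0],0],[0,[36,-30,0],0],[0,[36,-30,0],0],[0,[36,-30,0],0],[0,[36,-30,0],0],[0,[36,-30,0],0]]'

```text
time: 0.9
tool_pos: [0.3911, -0.1599, 0.2191]
ee_rot: [-3.141, 0.0, 0.429]
wrist_force: [0.9, -0.1, 0.2]
width: 0.0942
finger_force: 0.0
```

Call:
carry_out --increments '[[0,[36,-30,0],0],[0,[36,-30,0],0],[0,[36,-30,0],0],[0,[36,-30,0],0],[0,[36,-30,0],0],[0,[36,-30,0],0],[0,[36,-30,0],0],[0,[36,-30,0],0]]'

```text
time: 1.7
tool_pos: [0.553, 0.1783, 0.2188]
ee_rot: [3.141, 0.001, 0.43]
wrist_force: [1.0, -0.8, 0.5]
width: 0.0939
finger_force: 0.0
```

Call:
carry_out --increments '[[0,[36,-30,0],0],[0,[36,-30,0],0],[0,[0,0,0],0]]'

```text
time: 2.0
tool_pos: [0.5936, 0.2657, 0.2154]
ee_rot: [-3.139, 0.004, 0.435]
wrist_force: [-0.5, 0.2, -1.3]
width: 0.0939
finger_force: 0.0
```

```bash
python3 - <<'E'
from h import *
to([.599,.259,.095])
k=robot.get_calibration('wrist');im=robot.snapshot('wrist');cv2.imwrite('pics/w1.png',im)
print('knob top predicted',pix('wrist',[.599,.259,.101],k))
g=(im.max(2)<45).astype(np.uint8);n,l,s,ct=cv2.connectedComponentsWithStats(g)
for i in range(1,n):
    if s[i,4]>300:print(s[i],ct[i],plane('wrist',ct[i],.09,k))
E
```

```text
t 2.0 pos [0.5936 0.2657 0.2154] rot [-179.8771    0.2334   24.9449] w 0.0939065395525812 F [-0.5201  0.1947 -1.266 ]
tool shift mm [  2.5898   8.5763 120.4039]
knob top predicted [289.449  213.6029]
[274 197  39  31 485] [292.0804 214.5402] [0.5969 0.2553 0.09  ]
[ 294  248  266  162 9997] [479.7573 335.586 ] [0.5674 0.0561 0.09  ]
[    0   265   260   155 10417] [ 65.2419 347.9723] [0.3986 0.3873 0.09  ]
```

```bash
python3 - <<'E'
from h import *
to([.598,.258,.084])
E
```

```text
t 2.05 pos [0.593  0.263  0.2164] rot [-179.9753    0.2668   24.8263] w 0.09395339630173513 F [-0.0381 -0.325  -0.5521]
tool shift mm [  3.0757   6.7264 132.3561]
```

View pics/w1.png

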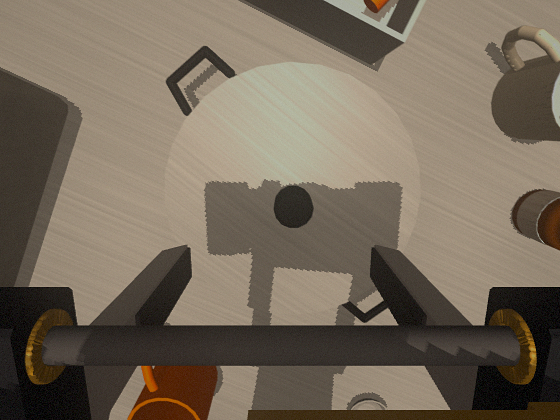

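The wrist view shows the knob centred at (294,206), between the open fingers, close to the predicted (289,213).

Call:
carry_out --increments '[[0,[4,7,30],0],[0,[0,0,30],0],[0,[0,0,30],0],[0,[0,0,20],0],[0,[0,0,12],0],[0,[0,0,10],0],[0,[0,0,0],0]]'

```text
time: 2.75
tool_pos: [0.5992, 0.2553, 0.0866]
ee_rot: [3.142, 0.002, 0.429]
wrist_force: [-0.9, -0.0, 0.2]
width: 0.0942
finger_force: 0.0
```

```bash
python3 - <<'E'
from h import *
to([.598,.258,.084])
k=robot.get_calibration('wrist');im=robot.snapshot('wrist');cv2.imwrite('pics/w2.png',im)
print(pix('wrist',[.598,.258,.101],k))
E
```

```text
t 2.75 pos [0.5992 0.2553 0.0866] rot [179.9953   0.1025  24.5857] w 0.09423885098029816 F [-0.9037 -0.0407  0.161 ]
tool shift mm [ 0.0307 -2.9036  2.6045]
[270.772  286.5828]
```

View pics/w2.png

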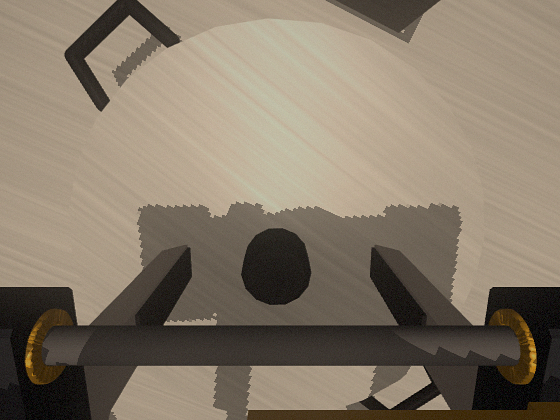

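The knob silhouette spans columns 242-310 and rows 228-305, with its centre at (276,266).

```bash
python3 - <<'E'
from h import *
k=robot.get_calibration('wrist')
for z in(.09,.097,.101):print(plane('wrist',(276,266),z,k),plane('wrist',(276,271),z,k))
o=robot.get_obs();p=o['tool_pos'];M=R.from_euler('xyz',o['ee_rot'])
for y in(-.047,.047):
  for z in (0.014,-.005): print(pix('wrist',p+M.apply([0,y,z]),k), pix('wrist',p+M.apply([.008,y,z]),k))
to(plane('wrist',(276,268),.095,k))
E
```

```text
[0.604  0.2584 0.09  ] [0.6017 0.2574 0.09  ]
[0.6066 0.2595 0.097 ] [0.6044 0.2585 0.097 ]
[0.608  0.2601 0.101 ] [0.6059 0.2592 0.101 ]
[187.3046 263.1981] [186.3833 248.5842]
[177.2649 277.9641] [176.13   261.9187]
[368.0447 263.4032] [368.9549 248.7979]
[377.5378 278.184 ] [378.6541 262.1491]
t 2.8 pos [0.5998 0.2558 0.0878] rot [179.9867  -0.0081  24.5998] w 0.09376785720666687 F [0.2612 0.2891 1.2433]
tool shift mm [ 5.931  -0.6363 -7.2008]
```

Call:
carry_out --increments '[[0,[3,-1,2],0],[255,[0,0,0],0],[255,[0,0,0],0],[255,[0,0,0],0],[255,[0,0,0],0],[255,[0,0,0],0],[255,[0,0,0],0]]'

```text
time: 3.5
tool_pos: [0.6021, 0.2584, 0.0854]
ee_rot: [3.141, 0.0, 0.43]
wrist_force: [-0.7, -0.0, 0.3]
width: 0.0493
finger_force: 0.0
```

Call:
carry_out --increments '[[255,[0,0,0],0],[255,[0,0,0],0],[255,[0,0,0],0],[255,[0,0,0],0],[255,[0,0,0],0],[255,[0,0,0],0]]'

```text
time: 4.1
tool_pos: [0.602, 0.2585, 0.0854]
ee_rot: [-3.141, 0.0, 0.43]
wrist_force: [0.7, 0.8, -0.7]
width: 0.0314
finger_force: 30.0
```

Call:
carry_out --increments '[[255,[0,0,-10],0],[255,[0,0,-20],0],[255,[0,0,-25],0],[255,[0,0,-25],0],[255,[0,0,-25],0],[255,[0,0,-15],0],[255,[0,0,0],0]]'

```text
time: 4.8
tool_pos: [0.6033, 0.2587, 0.2087]
ee_rot: [3.141, -0.005, 0.43]
wrist_force: [0.7, 0.6, -2.4]
width: 0.0308
finger_force: 30.0
```

```bash
python3 - <<'E'
from h import *
to([.567,-.276,.2])
k=robot.get_calibration('wrist');im=robot.snapshot('wrist');cv2.imwrite('pics/w3.png',im)
cv2.imwrite('pics/t3.png',robot.snapshot('top'))
t=cv2.imread('pics/t3.png');cv2.imwrite('pics/c3.png',np.hstack([im,cv2.resize(t[60:270,40:220],None,fx=1.33,fy=2)[:420,:240]]))
E
```

```text
t 4.8 pos [0.6033 0.2587 0.2087] rot [179.9504  -0.3131  24.6206] w 0.030839648844583695 F [ 0.746   0.5936 -2.399 ]
tool shift mm [-255.772   470.9207    7.7296]
```

View pics/c3.png

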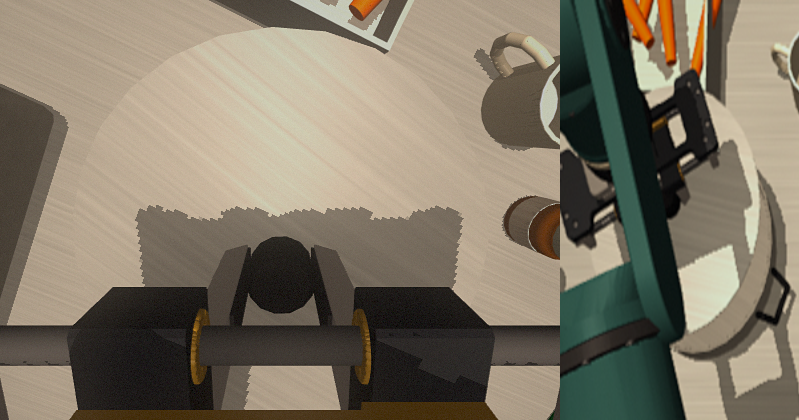

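The knob is held between the pads at (280,275), and the lid is clear of the pan. Next I carry it to the board.

Call:
carry_out --increments '[[255,[-10,18,0],0],[255,[-16,30,0],0],[255,[-20,36,0],0],[255,[-20,36,0],0],[255,[-20,36,0],0],[255,[-20,36,0],0],[255,[-20,36,0],0],[255,[-20,36,0],0]]'

```text
time: 5.7
tool_pos: [0.5776, -0.0449, 0.2034]
ee_rot: [-3.14, 0.003, 0.429]
wrist_force: [0.1, -0.5, -3.3]
width: 0.0313
finger_force: 30.0
```

Call:
carry_out --increments '[[255,[-20,36,0],0],[255,[-20,36,0],0],[255,[-20,36,0],0],[255,[-20,36,0],0],[255,[-16,32,0],0],[255,[-12,24,0],0],[255,[-2,7,0],0],[255,[0,0,0],0]]'

```text
time: 6.5
tool_pos: [0.5644, -0.2774, 0.2035]
ee_rot: [-3.139, 0.002, 0.427]
wrist_force: [0.6, -0.5, -3.9]
width: 0.0311
finger_force: 30.0
```

```bash
python3 - <<'E'
from h import *
to([.567,-.276,.085])
E
```

```text
t 6.5 pos [ 0.5644 -0.2774  0.2035] rot [-179.8322    0.1126   24.4879] w 0.031065674151290162 F [ 0.5659 -0.4685 -3.8652]
tool shift mm [  3.2318   0.1285 118.5355]
```

Call:
carry_out --increments '[[255,[1,0,25],0],[255,[1,0,35],0],[255,[0,0,35],0],[255,[0,0,25],0],[255,[0,0,15],0],[255,[0,0,10],0],[255,[0,0,5],0],[255,[0,0,0],0]]'

```text
time: 7.3
tool_pos: [0.5678, -0.2755, 0.0559]
ee_rot: [3.141, -0.0, 0.43]
wrist_force: [0.2, 0.1, -3.8]
width: 0.0311
finger_force: 30.0
```

Call:
carry_out --increments '[[255,[0,0,2],0],[255,[0,0,2],0],[255,[0,0,0],0]]'

```text
time: 7.6
tool_pos: [0.5677, -0.2759, 0.0521]
ee_rot: [3.141, -0.001, 0.43]
wrist_force: [-0.5, 1.4, -2.6]
width: 0.0312
finger_force: 30.0
```

Call:
carry_out --increments '[[255,[0,0,2],0],[255,[0,0,1],0],[255,[0,0,0],0]]'

```text
time: 7.9
tool_pos: [0.5674, -0.2757, 0.0484]
ee_rot: [3.142, -0.0, 0.43]
wrist_force: [-0.1, 0.4, -3.9]
width: 0.0315
finger_force: 30.0
```

Call:
carry_out --increments '[[255,[0,0,1],0],[255,[0,0,0],0]]'

```text
time: 8.1
tool_pos: [0.5675, -0.2757, 0.0484]
ee_rot: [3.141, -0.0, 0.43]
wrist_force: [-1.4, 0.0, 1.6]
width: 0.031
finger_force: 30.0
```

Call:
carry_out --increments '[[255,[0,0,1],0],[255,[0,0,0],0]]'

```text
time: 8.3
tool_pos: [0.5675, -0.2757, 0.0484]
ee_rot: [3.141, -0.0, 0.43]
wrist_force: [-4.8, 1.9, 4.9]
width: 0.0313
finger_force: 30.0
```

Call:
carry_out --increments '[[0,[0,0,-2],0],[0,[0,0,0],0],[0,[0,0,0],0],[0,[0,0,0],0],[0,[0,0,-10],0],[0,[0,0,-30],0],[0,[0,0,-40],0],[0,[0,0,-40],0]]'

```text
time: 9.1
tool_pos: [0.5672, -0.2755, 0.1699]
ee_rot: [-3.141, 0.0, 0.43]
wrist_force: [0.5, -0.5, 1.0]
width: 0.0917
finger_force: 0.0
```

```bash
python3 - <<'E'
from h import *
to([.59,.26,.3])
t=robot.snapshot('top');s=robot.snapshot('side')
cv2.imwrite('pics/t4.png',np.hstack([t[:300,60:480],s[60:360,180:560]]))
E
```

```text
t 9.1 pos [ 0.5672 -0.2755  0.1699] rot [-179.9679    0.0248   24.6236] w 0.09173096324567398 F [ 0.5342 -0.4804  1.0058]
tool shift mm [ 243.7995 -477.3251 -129.9775]
```

View pics/t4.png

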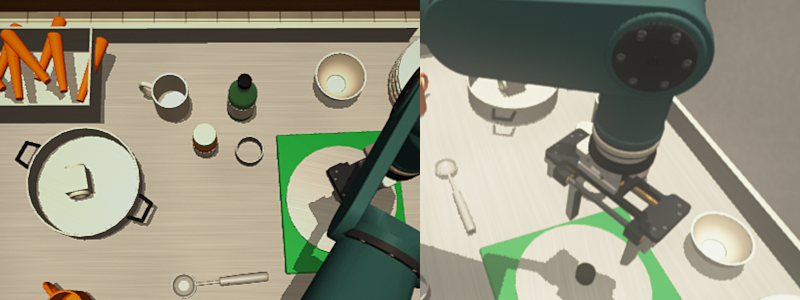

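The lid lies knob up on the board. The cap is in the pan near full-frame (137,181). I move above the pan.

Call:
carry_out --increments '[[0,[12,-24,-30],0],[0,[20,-40,-20],0],[0,[20,-40,-20],0],[0,[20,-40,0],0],[0,[20,-40,0],0],[0,[20,-40,0],0],[0,[20,-40,0],0],[0,[20,-40,0],0]]'

```text
time: 10.0
tool_pos: [0.5786, 0.0658, 0.2383]
ee_rot: [3.142, 0.0, 0.43]
wrist_force: [0.3, 0.3, -0.6]
width: 0.0943
finger_force: 0.0
```

Call:
carry_out --increments '[[0,[20,-40,0],0],[0,[20,-40,0],0],[0,[20,-40,0],0],[0,[20,-36,0],0],[0,[12,-15,0],0],[0,[0,0,0],0],[0,[0,0,0],0]]'

```text
time: 10.7
tool_pos: [0.5911, 0.2575, 0.2379]
ee_rot: [3.141, 0.001, 0.43]
wrist_force: [0.7, -0.2, 0.4]
width: 0.0939
finger_force: 0.0
```

```bash
python3 - <<'E'
from h import *
import json
to([.59,.26,.24])
k=robot.get_calibration('wrist');im=robot.snapshot('wrist');cv2.imwrite('pics/w5.png',im)
np.save('k5.npy',k['T']);print(k['T'])
t=cv2.imread('pics/t4.png')[145:220,40:115]
cv2.imwrite('pics/c5.png',np.vstack([np.hstack([im,np.zeros((420,240,3),np.uint8)])[:, :800]])) 
a=np.zeros((420,800,3),np.uint8);a[:,:560]=im;a[:240,560:]=cv2.resize(t,(240,240),interpolation=2);cv2.imwrite('pics/c5.png',a)
E
```

```text
t 10.7 pos [0.5911 0.2575 0.2379] rot [179.9596   0.0762  24.6462] w 0.09393754819708199 F [ 0.7227 -0.2183  0.3591]
tool shift mm [-0.0003 -2.7255 -2.1301]
[[ 0.4184 -0.8821 -0.2162  0.6545]
 [-0.9083 -0.406  -0.101   0.2855]
 [ 0.0013  0.2386 -0.9711  0.4017]
 [ 0.      0.      0.      1.    ]]
```

View pics/c5.png

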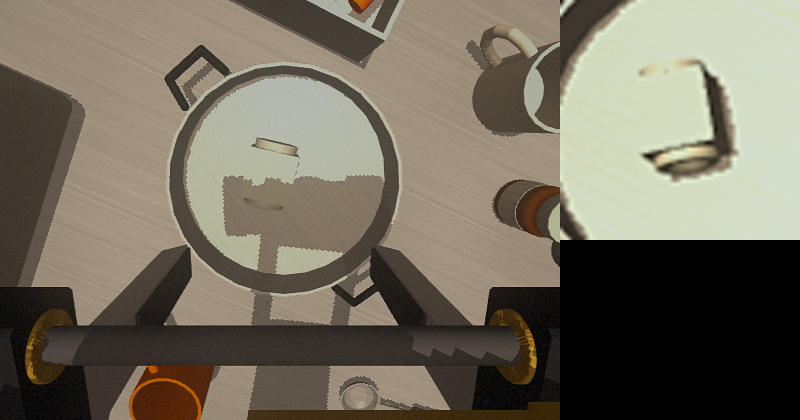

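The top crop (right) shows the cap axis running roughly along world x. The robot-side end has a dark ellipse at about (688,160), so it is probably the hole. In the wrist view the far collar is at (277,146) and the near collar at (263,203).

```bash
python3 - <<'E'
from h import *
f=lambda x,y:(100+(x-560)/3.2,145+y/3.2)
P=[plane('top',f(*u),.053) for u in((640,70),(703,62),(718,148),(645,156))]
for p in P:print(p[:2])
d=P[2]-P[1]+P[3]-P[0];print('c',np.mean(P,0)[:2],'axis yaw',np.degrees(np.arctan2(d[1],d[0])),np.linalg.norm(P-np.roll(P,1,0),axis=1))
T=np.load('k5.npy');k=robot.get_calibration('wrist');k['T']=T
a=plane('wrist',(277,148),.03,k);b=plane('wrist',(263,203),.03,k);d=b-a
print(a,b,(a+b)/2,np.degrees(np.arctan2(d[1],d[0])),np.linalg.norm(d))
im=cv2.imread('pics/w5.png')[125:225,225:325]
a=np.hstack([cv2.resize(im,(560,560),interpolation=2)]);cv2.imwrite('pics/c6.png',a)
E
```

```text
[0.6301 0.2976]
[0.6351 0.2576]
[0.5789 0.246 ]
[0.574  0.2919]
c [0.6045 0.2733] axis yaw -171.22218566639492 [0.0564 0.0402 0.0574 0.0461]
[0.6338 0.2792 0.03  ] [0.5764 0.2689 0.03  ] [0.6051 0.274  0.03  ] -169.8778649988369 0.05838440775013835
```

View pics/c6.png

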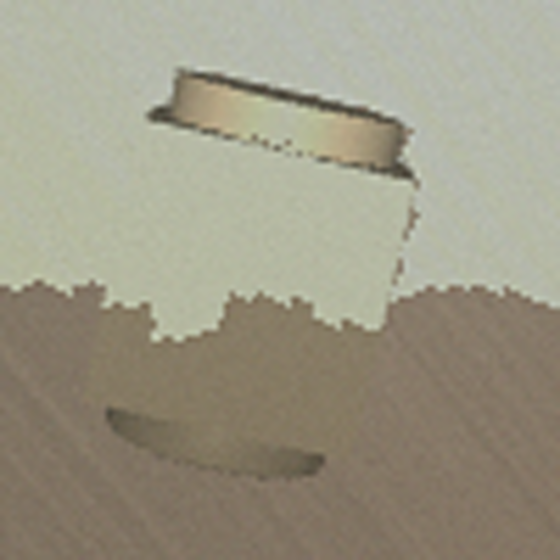

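The far collar (crop 175-410, 70-170) shows no hole. The far block edge runs from (150,118) to (415,180) in the crop.

```bash
python3 - <<'E'
from h import *
T=np.load('k5.npy');k=robot.get_calibration('wrist');k['T']=T
f=lambda x,y:(225+x/5.6,125+y/5.6)
a=plane('wrist',f(150,118),.053,k);b=plane('wrist',f(415,178),.053,k);e=b-a
n=np.array([e[1],-e[0]]);n/=np.linalg.norm(n);n*=np.sign(n[0])
print(a,b,np.linalg.norm(e),'axis',np.degrees(np.arctan2(n[1],n[0])),'c',((a+b)/2)[:2]-n*.025)
c1=plane('wrist',f(175,70),.03,k);c2=plane('wrist',f(410,125),.03,k)
print('far collar end c',((c1+c2)/2)[:2]-n*.033, 'w',np.linalg.norm(c2-c1))
im=cv2.imread('pics/t4.png')[145:220,40:115].max(2)
np.set_printoptions(linewidth=250)
print(im[42:60:1,22:56:1])
to([.6045,.2735,.2])
E
```

```text
[0.6268 0.3019 0.053 ] [0.6364 0.2571 0.053 ] 0.04583183536802754 axis 12.121938018519957 c [0.6072 0.2742]
far collar end c [0.6067 0.2743] w 0.043140677030549565
[[220 220 220 220 219 221 220 221 220 220 220 221 220 221 221 221 222 221 221 223 224 226 228 232 236 195  79  57  63  54 102 149 182 230]
 [221 220 219 220 221 221 220 220 220 221 221 221 221 221 222 223 224 226 227 229 222 210 212 209 196 142  78  60  61  57  87 131 186 230]
 [220 218 221 220 219 220 221 221 222 221 222 224 226 227 227 219 204 203 196 195 165 107  97  57  35  47  56  62  63  60  76 121 186 232]
 [219 220 220 221 222 223 225 226 227 229 225 212 205 200 199 174 126 136 123 111 117 121 121 108  96  86  70  61  64  59  74 120 187 234]
 [220 221 221 225 228 228 217 213 209 199 180 136 136 148 141 161 177 212 226 226 226 216 206 191 171 144 101  63  63  61  59 105 175 220]
 [219 222 219 208 203 189 142 112  81  69 119 143 190 230 231 231 231 230 223 222 220 209 198 185 164 144 116  74  58  57  56 102 139 173]
 [217 221 213 161  66  32  38  56  99 177 226 224 226 229 231 229 224 219 207 204 195 186 173 158 144 
[... 1024 characters left out ...]
220 221 220 220 221 221 222 223 226 204 161 164 196 236 233 232 232 231 227 225 223 223 222 222 221 222 221 220 222 220 221]
 [219 221 220 219 220 220 220 220 220 221 220 222 226 229 229 227 224 223 222 224 221 222 221 220 221 220 221 220 220 221 221 220 222 222]
 [218 219 219 221 221 220 221 219 219 220 220 220 222 221 223 221 221 221 221 220 221 221 220 221 220 221 221 220 221 220 221 221 221 221]
 [218 218 218 218 220 220 220 220 221 220 221 221 220 221 221 220 220 220 221 221 221 221 221 220 221 221 221 221 221 221 221 221 221 221]]
t 10.75 pos [0.5913 0.2569 0.2382] rot [179.9624   0.0486  24.5844] w 0.09388547581822586 F [ 0.6318 -0.6708 -0.1465]
tool shift mm [18.9849 -9.6402 38.187 ]
```

Call:
carry_out --increments '[[0,[36,-6,0],0],[0,[0,0,0],7],[0,[0,0,0],6.5],[0,[0,0,40],0],[0,[0,0,40],0],[0,[0,0,40],0],[0,[0,0,20],0],[0,[0,0,0],0]]'

```text
time: 11.55
tool_pos: [0.6191, 0.2753, 0.0935]
ee_rot: [3.14, 0.009, 0.192]
wrist_force: [-0.4, -0.1, -1.1]
width: 0.0941
finger_force: 0.0
```

```bash
python3 - <<'E'
from h import *
to([.6217,.277,.026])
k=robot.get_calibration('wrist');im=robot.snapshot('wrist');cv2.imwrite('pics/w7.png',im)
e=R.from_euler('z',11,degrees=True).as_matrix()
for x,y,z in((25,24,53),(25,-24,53),(-25,24,53),(-25,-24,53)):print(x,y,pix('wrist',np.array([.606,.274,0])+e@np.array([x,y,z])/1e3,k))
g=cv2.cvtColor(im,cv2.COLOR_BGR2GRAY);np.save('k7.npy',k['T'])
ed=cv2.Canny(g,40,120)
l=cv2.HoughLinesP(ed[:300],1,np.pi/180,25,minLineLength=30,maxLineGap=8)
for q in l[:,0]:
    if 120<q[0]<420 and q[1]>100: print(q)
E
```

```text
t 11.55 pos [0.6191 0.2753 0.0935] rot [179.8935   0.5331  10.9868] w 0.09413467142215738 F [-0.3747 -0.1146 -1.0522]
tool shift mm [ 3.4955 -1.2934 67.4738]
25 24 [234.8574 227.4459]
25 -24 [317.2436 227.5009]
-25 24 [237.2566 305.415 ]
-25 -24 [315.12   305.4307]
[251 102 316  93]
[262 226 314 225]
[399 250 437 288]
[396 123 427 157]
[121 107 172 132]
[315 290 374 283]
[328 185 376 177]
[129 193 150 157]
[373 246 414 299]
[171 133 212 104]
[147 298 188 247]
[132 168 183 113]
[391 101 434 131]
[191 276 234 273]
[147 253 185 244]
[186 184 232 186]
[188 144 224 117]
[337 185 375 178]
[276 187 316 183]
[147 226 155 186]
[180 118 214  96]
[179 192 181 239]
[159 193 178 157]
[194 131 226 108]
[371 107 404 130]
[147 218 147 254]
[224 110 257  96]
```

Call:
carry_out --increments '[[0,[1,-1,25],0],[0,[1,0,25],0],[0,[0,0,10],0],[0,[0,0,4],0],[255,[0,0,0],0],[255,[0,0,0],0],[255,[0,0,0],0],[255,[0,0,0],0]]'

```text
time: 12.4
tool_pos: [0.6239, 0.2799, 0.0357]
ee_rot: [-3.141, -0.002, 0.194]
wrist_force: [-0.2, 1.1, 0.2]
width: 0.0655
finger_force: 0.0
```

Call:
carry_out --increments '[[255,[0,0,0],0],[255,[0,0,0],0],[255,[0,0,0],0],[255,[0,0,0],0]]'

```text
time: 12.8
tool_pos: [0.6234, 0.2798, 0.0347]
ee_rot: [-3.142, -0.0, 0.194]
wrist_force: [-0.2, 0.2, 1.7]
width: 0.0477
finger_force: 30.0
```

Call:
carry_out --increments '[[90,[0,0,0],0],[90,[0,0,0],0],[90,[0,0,5],0],[90,[0,0,4],0],[90,[0,0,0],0],[255,[0,0,0],0],[255,[0,0,0],0],[255,[0,0,0],0]]'

```text
time: 13.6
tool_pos: [0.6234, 0.2797, 0.0255]
ee_rot: [3.142, -0.0, 0.194]
wrist_force: [0.3, -0.1, -1.2]
width: 0.0478
finger_force: 30.0
```

Call:
carry_out --increments '[[255,[0,0,0],0],[255,[0,0,0],0],[255,[0,0,-10],0],[255,[0,0,-30],0],[255,[0,0,-40],0],[255,[0,0,-40],0],[255,[0,0,-20],0],[255,[0,0,0],0]]'

```text
time: 14.4
tool_pos: [0.6254, 0.2804, 0.1716]
ee_rot: [-3.14, -0.01, 0.194]
wrist_force: [0.5, 0.0, -1.6]
width: 0.048
finger_force: 30.0
```

```bash
python3 - <<'E'
from h import *
to([.6217,.277,.026])
o=robot.get_obs();print(o['joint_positions'],o['finger_force'])
np.save('p8.npy',np.r_[o['tool_pos'],o['ee_rot']])
k=robot.get_calibration('wrist');np.save('k8.npy',k['T'])
a=np.zeros((600,800,3),np.uint8)
w=robot.snapshot('wrist');s=robot.snapshot('side');t=robot.snapshot('top')
for n,i in zip('wst',(w,s,t)):cv2.imwrite(f'pics/{n}8.png',i)
P=o['tool_pos']
def crop(i,u,h,S):
    u=np.round(u).astype(int);b=cv2.copyMakeBorder(i,h,h,h,h,cv2.BORDER_CONSTANT)
    return cv2.resize(b[u[1]:u[1]+2*h,u[0]:u[0]+2*h],(S,S),interpolation=2)
a[:300,:300]=crop(t,pix('top',P),45,300);a[:500,300:800]=crop(s,pix('side',P),55,500)
a[300:,:300]=crop(w,pix('wrist',P,k),100,300)
cv2.imwrite('pics/c8.png',a)
E
```

```text
t 14.4 pos [0.6254 0.2804 0.1716] rot [-179.9247   -0.572    11.1273] w 0.048009541969999896 F [ 0.4876  0.0288 -1.648 ]
tool shift mm [ -5.7889   2.828  145.5726]
[ 0.3389  0.3961  1.091  -0.0001  1.6444  1.7155] 29.998169629834592
```

```bash
python3 - <<'E'
from h import *
p=np.load('p8.npy');M=R.from_euler('xyz',p[3:])
for n in('side','top'):
    im=cv2.imread(f'pics/{n[0]}8.png').max(2)
    e=p[:3]+M.apply([-.050,0,-.005]);u=pix(n,e).round().astype(int);print(n,u)
    print('hole rim pix',[pix(n,e+M.apply([0,.013*np.cos(a),.013*np.sin(a)])).round(1).tolist() for a in np.arange(4)*np.pi/2])
    np.set_printoptions(linewidth=220);print(im[u[1]-14:u[1]+15,u[0]-14:u[0]+18])
E
```

```text
side [261  93]
hole rim pix [[263.5, 95.8], [261.1, 98.0], [258.4, 90.2], [260.8, 87.9]]
[[171 170 169 170 171 172 171 170 170 171 173 168 161 156 149 146 140 138 136 133 132 134 133 134 135 134 134 134 135 134 134 133]
 [172 171 170 169 170 172 172 171 171 172 169 152 137 136 137 134 134 133 134 133 133 134 134 134 134 134 135 134 134 134 133 133]
 [172 171 170 170 170 171 171 172 171 171 166 136 112 123 133 135 135 134 133 135 135 134 134 135 133 134 134 134 134 134 134 135]
 [171 171 171 170 169 171 172 171 171 174 166 131 100 109 127 133 135 135 134 134 134 135 135 135 135 135 134 134 134 134 134 133]
 [172 172 172 170 170 170 171 172 172 174 167 131  91  92 110 126 134 136 135 134 135 134 133 134 134 134 134 134 135 135 134 135]
 [174 173 172 170 170 170 171 174 173 175 167 132  96  90  96 110 128 134 135 134 135 134 135 134 135 134 135 135 134 134 134 135]
 [174 173 172 171 171 170 171 173 174 175 164 131 106 106 106 105 112 127 134 135 135 134 135 134 134 135 135 134 135 135 135 135]
 [174 173 173 172 171 171 171 173 175 172 149 119 114 127 129 118 105 112 128 135 136 134 135 
[... 5980 characters left out ...]
139 137 135 133 135 134 133 136 137 139 143]
 [ 75  75  75  52  24  17  19  19  18  20  19  20  20  19  19  19  21  17   8  79 141 140 138 137 137 136 135 134 134 135 137 138]
 [ 75  75  73  64  39  15  19  20  19  18  18  19  20  20  20  20  19  19  12  52 118 140 134 136 135 136 136 136 134 134 132 135]
 [ 72  73  74  71  50  21  17  19  20  20  19  19  20  20  20  17  20  19  13  32 103 147 137 134 136 136 136 138 138 135 135 134]
 [ 72  70  71  70  63  36  17  21  19  19  19  19  20  20  19  21  19  19  16  18  94 150 138 137 135 136 136 136 137 137 138 137]
 [ 72  69  69  70  66  47  20  18  18  19  18  19  21  20  20  20  20  20  17   9  77 140 142 139 138 138 136 138 136 136 138 138]]
```

View pics/c8.png

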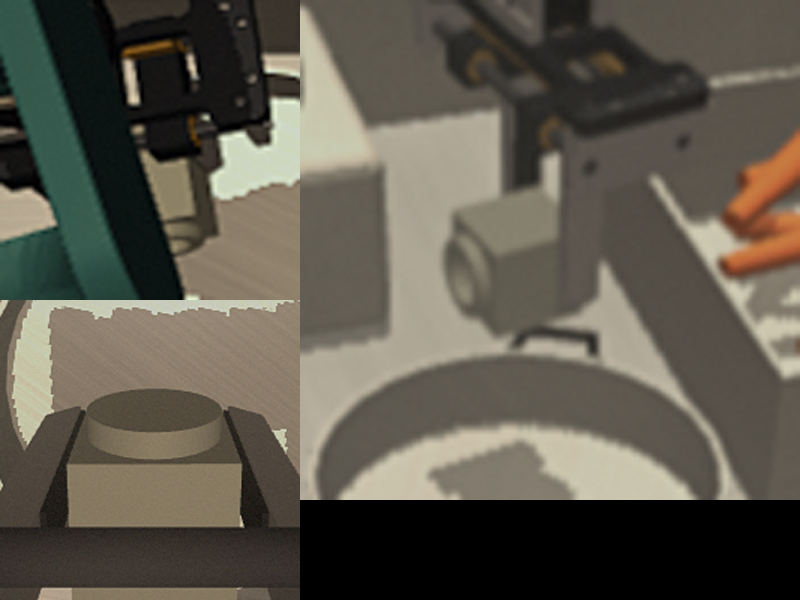

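The side view shows the bore in the robot-facing end at (462,280). The wrist view shows a plain, closed far end at (155,410). So the hole points toward the robot and I hold the closed half. I'll press the hole half against the near rim of the pan, so the cap pivots in the pads with the hole up.

Call:
carry_out --increments '[[255,[-15,3,0],0],[255,[-30,5,0],0],[255,[-30,5,10],0],[255,[-25,3,20],0],[255,[-6,0,25],0],[255,[0,0,15],0],[255,[0,0,0],0],[255,[0,0,0],0]]'

```text
time: 15.35
tool_pos: [0.5226, 0.2435, 0.0946]
ee_rot: [3.141, 0.002, 0.194]
wrist_force: [0.1, 0.8, -2.4]
width: 0.0477
finger_force: 30.0
```

```bash
python3 - <<'E'
from h import *
to([.5244,.244,.076])
E
```

```text
t 15.35 pos [0.5226 0.2435 0.0946] rot [179.9808   0.0871  11.1183] w 0.04765269590254733 F [ 0.1144  0.7849 -2.3655]
tool shift mm [ 1.8934 -0.1761 18.5933]
```

Call:
carry_out --increments '[[255,[0,0,10],0],[255,[0,0,6],0],[255,[0,0,4],0],[255,[0,0,3],0],[255,[0,0,3],0],[255,[0,0,0],0]]'

```text
time: 15.95
tool_pos: [0.5245, 0.2439, 0.0737]
ee_rot: [-3.141, -0.006, 0.194]
wrist_force: [-1.3, -1.0, 10.0]
width: 0.0482
finger_force: 30.0
```

```bash
cat > l.py <<'E'
from h import *
o=robot.get_obs();print(o['wrist_torque'])
to(o['tool_pos'])
# pixel patch print: wrist view of cap around pads (edges along the tool centre column)
k=robot.get_calibration('wrist');im=robot.snapshot('wrist');g=im.max(2)
M=R.from_euler('xyz',o['ee_rot']);c=[pix('wrist',o['tool_pos']+M.apply([x,0,-.005]),k) for x in(-.03,0,.03)];print(np.array(c).round())
print('col',g[80:330:6,int(c[1][0])-3:int(c[1][0])+4].mean(1).astype(int))
E
python3 l.py
```

```text
[-0.2931  0.6289  0.0386]
t 15.95 pos [0.5245 0.2439 0.0737] rot [-179.992    -0.3397   11.1255] w 0.048243053125916174 F [-1.2525 -0.9833  9.9743]
tool shift mm [0. 0. 0.]
[[278. 336.]
 [278. 279.]
 [278. 217.]]
col [200 199 200 200 201 201 200 201 200 202 201 201 201 202 202 200 200 200
 199 199 141 141 140 139 137 136 134  82  82  81  80 134 136 135 139 135
 135 134 135 133 132  39]
```

Call:
carry_out --increments '[[255,[0,0,3],0],[255,[0,0,3],0],[255,[0,0,0],0]]'

```text
time: 16.3
tool_pos: [0.5275, 0.2445, 0.07]
ee_rot: [-3.141, -0.014, 0.194]
wrist_force: [2.3, -0.8, 12.5]
width: 0.0477
finger_force: 30.0
```

Call:
carry_out --increments '[[255,[0,0,3],0],[255,[0,0,3],0],[255,[0,0,0],0]]'

```text
time: 16.6
tool_pos: [0.5297, 0.2449, 0.0654]
ee_rot: [-3.141, -0.019, 0.194]
wrist_force: [5.7, -1.3, 15.0]
width: 0.0479
finger_force: 30.0
```

```bash
python3 l.py
```

```text
[-0.0234 -0.4483  0.0148]
t 16.6 pos [0.5297 0.2449 0.0654] rot [-179.9418   -1.0903   11.0907] w 0.04788795157425455 F [ 5.7178 -1.2857 14.9549]
tool shift mm [0. 0. 0.]
[[278. 336.]
 [278. 279.]
 [278. 217.]]
col [192 194 193 194 193 193 194 194 194 194 194 194 194 194 194 194 193 193
 193 192 192 136 136 133 136 132 132 131  80  74 137 137 136 102 137 137
 137 135 136 135 134  38]
```

Call:
carry_out --increments '[[255,[0,0,3],0],[255,[0,0,4],0],[255,[-1,0,4],0],[255,[0,0,0],0]]'

```text
time: 17.05
tool_pos: [0.5311, 0.2451, 0.0554]
ee_rot: [-3.14, -0.025, 0.193]
wrist_force: [8.6, -1.1, 14.3]
width: 0.048
finger_force: 30.0
```

Call:
carry_out --increments '[[255,[-1,0,4],0],[255,[-1,0,4],0],[255,[-1,0,4],0],[255,[0,0,0],0]]'

```text
time: 17.45
tool_pos: [0.5297, 0.2448, 0.0442]
ee_rot: [-3.14, -0.028, 0.193]
wrist_force: [11.8, -1.6, 14.6]
width: 0.048
finger_force: 30.0
```

```bash
python3 l.py
```

```text
[ 0.1385 -1.454  -0.0491]
t 17.45 pos [0.5297 0.2448 0.0442] rot [-179.9117   -1.6128   11.0548] w 0.04801309839349749 F [11.8313 -1.6249 14.5814]
tool shift mm [0. 0. 0.]
[[278. 336.]
 [278. 279.]
 [278. 217.]]
col [182 184 183 183 183 184 184 184 184 184 184 185 184 184 184 183 183 183
 182 182 183 181 145 128 128 126 127 115 116 116 116 118 116 118 116 116
 117 117 116 116 116  34]
```

Call:
carry_out --increments '[[255,[-3,0,3],0],[255,[-3,0,3],0],[255,[-3,0,3],0],[255,[-3,0,2],0],[255,[0,0,0],0]]'

```text
time: 18.0
tool_pos: [0.5249, 0.2438, 0.0379]
ee_rot: [-3.139, -0.045, 0.192]
wrist_force: [19.7, -0.4, 21.1]
width: 0.0475
finger_force: 30.0
```

Call:
carry_out --increments '[[255,[-3,0,1],0],[255,[-3,0,0],0],[255,[-3,0,0],0],[255,[0,0,0],0]]'

```text
time: 18.4
tool_pos: [0.5231, 0.2436, 0.0398]
ee_rot: [-3.138, -0.062, 0.191]
wrist_force: [31.3, 3.0, 19.8]
width: 0.0481
finger_force: 30.0
```

```bash
python3 l.py
```

```text
[ 0.7249 -4.9524 -0.3356]
t 18.4 pos [0.5231 0.2436 0.0398] rot [-179.788    -3.5482   10.9579] w 0.04808144818180902 F [31.3457  2.9655 19.7673]
tool shift mm [0. 0. 0.]
[[278. 336.]
 [278. 278.]
 [278. 216.]]
col [177 179 179 178 178 179 180 179 179 179 178 179 178 179 179 179 179 179
 177 178 177 182 128 127 178 175 156 174 174 175 113 113 112 113 111 112
 110 111 109 110 109  34]
```

```bash
python3 - <<'E'
from h import *
o=robot.get_obs();k=robot.get_calibration('wrist');p=o['tool_pos']
to(p)
t=np.radians(11);ex=np.array([np.cos(t),np.sin(t),0]);ez=np.array([0,0,1.])
M=R.from_euler('xyz',o['ee_rot']);G=p+M.apply([0,0,-.005])
for th in (45,55,63,70,80,90):
    a=np.radians(th);ax=-ex*np.cos(a)+ez*np.sin(a); up=ex*np.sin(a)+ez*np.cos(a)
    C=G+ax*.0178-up*.0015
    q=lambda x,z:pix('wrist',C+ax*x/1e3+up*z/1e3,k)[1].round()
    print(th,'block top: closed',q(-25,24),'hole',q(25,24),'collar closed top edge',q(-33,21),'collar bottom',q(-33,-21),'hole collar top',q(33,21),'low z',(C-ax*.033-up*.021)[2].round(4),(C-ax*.025-up*.024)[2].round(4))
im=robot.snapshot('wrist');cv2.imwrite('pics/w9.png',im);np.set_printoptions(linewidth=200)
g=im.max(2)
for c in (265,278,292):print(c,g[195:330:3,c-2:c+3].mean(1).astype(int))
E
```

```text
t 18.45 pos [0.523  0.2436 0.0398] rot [-179.7883   -3.523    10.9531] w 0.0482716705235296 F [32.6267  3.5993 18.7459]
tool shift mm [0. 0. 0.]
45 block top: closed 241.0 hole 363.0 collar closed top edge 229.0 collar bottom 271.0 hole collar top 389.0 low z 0.0181 0.0217
55 block top: closed 235.0 hole 344.0 collar closed top edge 226.0 collar bottom 279.0 hole collar top 371.0 low z 0.0194 0.0243
63 block top: closed 232.0 hole 326.0 collar closed top edge 226.0 collar bottom 286.0 hole collar top 353.0 low z 0.021 0.0268
70 block top: closed 230.0 hole 310.0 collar closed top edge 226.0 collar bottom 293.0 hole collar top 334.0 low z 0.0228 0.0293
80 block top: closed 228.0 hole 284.0 collar closed top edge 228.0 collar bottom 301.0 hole collar top 306.0 low z 0.0259 0.0333
90 block top: closed 228.0 hole 259.0 collar closed top edge 231.0 collar bottom 309.0 hole collar top 276.0 low z 0.0296 0.0376
265 [178 178 177 179 179 148 127 129 129 128 174 170 172 169 163 179 174 173 173 173 174 176 113 112 112 112 114 112 112 110 111 112 111 110 111 111 110 110 111 109 111 110 110 115  38]
278 [178 178 178 178 139 129 129 128 128 126 177 173 174 175 151 179 174 173 174 175 179 114 113 114 114 112 111 112 112 111 112 111 112 111 111 110 111 110 109 110 111 111 110 113  38]
292 [178 178 179 177 128 130 127 128 129 127 173 172 171 170 173 180 173 173 175 178 114 113 112 115 113 113 113 112 112 111 110 111 111 111 112 111 110 108 108 110 109 111 109 113  36]
```

Call:
carry_out --increments '[[255,[6,0,0],0],[255,[6,0,0],0],[255,[4,0,0],0],[255,[0,0,0],0]]'

```text
time: 18.9
tool_pos: [0.5249, 0.2443, 0.0324]
ee_rot: [-3.139, -0.027, 0.193]
wrist_force: [11.5, 0.0, 15.5]
width: 0.048
finger_force: 30.0
```

```bash
python3 - <<'E'
from h import *
o=robot.get_obs();print(o['wrist_torque']);to(o['tool_pos'])
g=robot.snapshot('wrist').max(2);np.set_printoptions(linewidth=200)
for c in (265,278,292):print(c,g[195:330:3,c-2:c+3].mean(1).astype(int))
E
```

```text
[ 0.3035 -1.3289 -0.134 ]
t 18.9 pos [0.5249 0.2443 0.0324] rot [-179.8566   -1.5663   11.034 ] w 0.04803983154690734 F [11.4596  0.0425 15.4964]
tool shift mm [0. 0. 0.]
265 [179 179 180 179 170 126 126 125 126 126 163 163 161 163 170 165 166 106 111 109 109 107 110 110 107 109 108 108 106 107 107 107 108 107 107 108 108 106 106 105 108 107 107 108  37]
278 [179 180 180 138 128 129 128 126 127 146 167 167 167 108 172 165 106 110 110 111 107 111 110 108 108 109 107 107 108 107 106 108 106 108 106 108 106 106 106 107 106 106 104 107  34]
292 [180 178 181 126 130 130 130 126 126 129 164 165 162 163 168 108 110 109 110 110 109 109 108 109 109 107 107 106 107 107 108 106 106 106 105 107 106 108 107 107 105 105 106 109  35]
```

Call:
carry_out --increments '[[255,[0,0,4],0],[255,[0,0,3],0],[255,[-4,0,0],0],[255,[-4,0,0],0],[255,[0,0,0],0]]'

```text
time: 19.45
tool_pos: [0.5236, 0.2439, 0.0266]
ee_rot: [-3.139, -0.044, 0.192]
wrist_force: [24.9, 3.0, 7.8]
width: 0.0478
finger_force: 30.0
```

Call:
carry_out --increments '[[255,[-4,0,0],0],[255,[-4,0,0],0],[255,[-4,0,0],0],[255,[0,0,0],0]]'

```text
time: 19.85
tool_pos: [0.5198, 0.2429, 0.0312]
ee_rot: [-3.138, -0.062, 0.191]
wrist_force: [36.4, 3.9, 12.6]
width: 0.0481
finger_force: 30.0
```

```bash
python3 - <<'E'
from h import *
o=robot.get_obs();print(o['wrist_torque']);to(o['tool_pos'])
g=robot.snapshot('wrist').max(2);np.set_printoptions(linewidth=200)
for c in (265,278,292):print(c,g[195:330:3,c-2:c+3].mean(1).astype(int))
E
```

```text
[ 0.8578 -5.5554 -0.4285]
t 19.85 pos [0.5198 0.2429 0.0312] rot [-179.797    -3.5699   10.9455] w 0.04814665225957097 F [36.4248  3.8532 12.5829]
tool shift mm [0. 0. 0.]
265 [178 177 176 176 179 126 128 128 139 153 152 153 156 156 154 155 155 155 155 154 155 156 104 106 104 104 103 100 102 102 101 101 100 101 103 101  99 101  99 100 101  99  97 102  35]
278 [177 176 177 124 127 128 126 125 158 156 157 105 157 156 156 156 154 155 156 154 154 154 156 104 103 104 104 102 102 103 101 103 102 101 102 101 102 101 101 100 100  99 100 101  36]
292 [177 177 178 127 127 127 129 128 154 154 154 155 156 156 155 154 154 157 157 156 154 158 106 103 105 104 102 103 102 103 103 102 101 102 101  99 101 101 100 100  98  98  99 100  35]
```

Call:
carry_out --increments '[[255,[6,0,-1],0],[255,[6,0,-1],0],[255,[6,0,-1],0],[255,[3,0,-1],0],[255,[0,0,0],0]]'

```text
time: 20.4
tool_pos: [0.5227, 0.2438, 0.0261]
ee_rot: [-3.14, -0.019, 0.193]
wrist_force: [7.6, -0.2, 10.2]
width: 0.0481
finger_force: 29.9
```

```bash
cat > m.py <<'E'
from h import *
o=robot.get_obs();print(o['wrist_torque']);to(o['tool_pos'])
k=robot.get_calibration('wrist');im=robot.snapshot('wrist');cv2.imwrite('pics/wl.png',im)
g=im.max(2);np.set_printoptions(linewidth=200)
for c in (265,278,292):print(c,g[195:330:3,c-2:c+3].mean(1).astype(int))
M=R.from_euler('xyz',o['ee_rot']);G=M.apply([0,0,-.005])+o['tool_pos']
for th in (50,60,70):
    a=np.radians(th);ax=-M.apply([1,0,0])*np.cos(a)-M.apply([0,0,1])*np.sin(a);up=M.apply([1,0,0])*np.sin(a)-M.apply([0,0,1])*np.cos(a)
    C=G+ax*.0178
    print(th,[pix('wrist',C+ax*x/1e3+up*z/1e3,k)[1].round(1) for x,z in((-33,21),(-25,24))])
E
python3 m.py
```

```text
[ 0.299  -0.9877 -0.1612]
t 20.4 pos [0.5227 0.2438 0.0261] rot [-179.8928   -1.1011   11.0546] w 0.04809027754561863 F [ 7.5847 -0.1676 10.1534]
tool shift mm [0. 0. 0.]
265 [179 179 179 180 125 128 126 126 130 151 129 123 155 154 152 153 123 125 105 104 105 103 103 102 103 104 101 103 102 102 102 102 101 101 101 101 101 101 100 100  98  99  99 103  35]
278 [178 180 183 126 129 128 127 128 156 152 155 125 156 154 155 113 104 105 105 106 104 103 104 103 102 102 103 102 100 101 101 102 102 102 101  98 101 102  99 100 100 102 101 102  32]
292 [180 179 125 130 131 131 128 126 150 152 122 113 156 148 105 106 104 105 104 106 103 104 102 103 101 101 102 103 102 101 103 102 103 101 101 101 101 102  99  99 100 100 100 100  34]
50 [np.float64(226.6), np.float64(238.0)]
60 [np.float64(224.1), np.float64(232.2)]
70 [np.float64(223.4), np.float64(228.1)]
```

Call:
carry_out --increments '[[255,[4,0,-4],0],[255,[2,0,-3],0],[255,[0,0,0],0]]'

```text
time: 20.75
tool_pos: [0.5216, 0.2433, 0.0273]
ee_rot: [-3.142, -0.002, 0.194]
wrist_force: [3.2, -0.0, 2.6]
width: 0.0479
finger_force: 29.9
```

Call:
carry_out --increments '[[120,[0,0,0],0],[110,[0,0,0],0],[90,[0,0,0],0],[90,[0,0,0],0]]'

```text
time: 21.15
tool_pos: [0.5198, 0.243, 0.0259]
ee_rot: [3.141, 0.002, 0.194]
wrist_force: [-0.3, -0.1, -0.1]
width: 0.0606
finger_force: 0.0
```

```bash
python3 m.py; python3 - <<'E'
from h import *
for n in('top','side'):cv2.imwrite(f'pics/{n}l.png',robot.snapshot(n))
E
```

```text
[ 0.0495 -0.0189  0.0011]
t 21.15 pos [0.5198 0.243  0.0259] rot [179.9862   0.086   11.1365] w 0.060555196848710496 F [-0.3459 -0.0626 -0.097 ]
tool shift mm [0. 0. 0.]
265 [189 130 104 100  97  97  97  96  95  95  97  84  81  82  83  84  83  80 123 123 124 121  81  83  90 130 124 123 120 120 116  79  80  79  81  79  82  79  80  78  78  77  78  80  37]
278 [191 154 133  99  98  96  97  97  98  95  92  89  83  82  83  82  81  80 124 123 122  77  81  84  97 130 124 121 122 119 112  81  81  77  78  78  77  77  79  76  78  77  77  78  36]
292 [188 168 135  98  98  98  97  90  88  87  84  82  82  84  83  81  82  81 104 123 122 122  89  81  86  95 129 125 122 121 119 117  81  76  78  75  75  77  73  75  75  73  74  76  38]
50 [np.float64(226.6), np.float64(238.0)]
60 [np.float64(224.1), np.float64(232.2)]
70 [np.float64(223.4), np.float64(228.2)]
```

```bash
python3 - <<'E'
from h import *
def asc(g,s=" .:-=+*#%@"):
    for r in g: print(''.join(s[min(9,int(v)*10//256)] for v in r))
def show(im,x0,x1,y0,y1,w,h):
    g=im.max(2)[y0:y1,x0:x1];asc(cv2.resize(g,(w,h),interpolation=cv2.INTER_AREA))
w=cv2.imread('pics/wl.png');print('wrist 140-420 x 130-330');show(w,140,420,130,330,112,50)
for n in('side','top'):
    u=pix(n,[.515,.243,.05]).round().astype(int);print(n,u)
    im=cv2.imread(f'pics/{n}l.png');show(im,u[0]-32,u[0]+33,u[1]-28,u[1]+24,110,44)
E
```

```text
wrist 140-420 x 130-330
################################################################################################################
################################################################################################################
################################################################################################################
################################################################################################################
################################################################################################################
################################################################################################################
################################################################################################################
################################################################################################################
################################################################################################################
###########################################################
[... 13670 characters left out ...]
--=-------==-==-----====--===-----
###**--=============--::------------------::.                    .--======================-----=--==--===-----
###**---============--::-------------------:..                    :-=======-==========------==-----------==-==
###**--===============----------------------..                    .:-================-=======--------===+*****
####*==--=============--:-------------------:..                   ..--======--===------=-------=====++***#####
#####*+--=============--::------------------::.                    .:-========--====--------===+****##########
#####*+--==============---:------------------:..                   .:-======----------==++=+*#################
```

The text rendering of the wrist view shows the cap standing upright in the pan, with the collar ring and dark bore facing the camera. I'll grasp it again, centred.

```bash
python3 - <<'E'
from h import *
a=plane('wrist',(212,247),.063);b=plane('wrist',(342,252),.063);e=b-a
n=np.array([-e[1],e[0]]);n/=np.linalg.norm(n);n*=np.sign(n[0])
c=((a+b)/2)[:2]-n*.024
print(a,b,np.linalg.norm(e),np.degrees(np.arctan2(n[1],n[0])),c)
to([c[0],c[1],.036])
r=[plane('wrist',u,.071)[:2] for u in((276,257),)];print('ring far edge',r, r[0]-n*.021)
E
```

```text
[0.5414 0.2716 0.063 ] [0.5488 0.2243 0.063 ] 0.04788199270000159 8.889775416482149 [0.5214 0.2443]
t 21.3 pos [0.5202 0.2431 0.0262] rot [179.9906   0.0356  11.13  ] w 0.060959069881723275 F [ 0.0878  0.0197 -0.063 ]
tool shift mm [ 1.4575 -0.9197 -9.7822]
ring far edge [array([0.5451, 0.2483])] [0.5244 0.245 ]
```

Call:
carry_out --increments '[[90,[2,0,-5],2],[90,[0,0,-5],0],[90,[0,0,0],0],[255,[0,0,0],0],[255,[0,0,0],0],[255,[0,0,0],0],[255,[0,0,0],0],[255,[0,0,0],0]]'

```text
time: 22.1
tool_pos: [0.5222, 0.2435, 0.0363]
ee_rot: [3.141, 0.0, 0.159]
wrist_force: [0.3, -0.4, 0.5]
width: 0.0481
finger_force: 29.9
```

Call:
carry_out --increments '[[255,[0,0,-8],0],[255,[0,0,-15],0],[255,[0,0,-20],0],[255,[0,0,-30],0],[255,[0,0,-30],0],[255,[0,0,-30],0],[255,[0,0,-30],0],[255,[0,0,-30],0]]'

```text
time: 22.9
tool_pos: [0.5223, 0.2434, 0.232]
ee_rot: [-3.141, -0.001, 0.159]
wrist_force: [-0.2, -0.2, -3.1]
width: 0.0479
finger_force: 29.9
```

Call:
carry_out --increments '[[255,[0,0,-30],0],[255,[0,0,-20],0],[255,[0,0,-10],0],[255,[0,0,0],0],[255,[0,0,0],0],[255,[0,0,0],0],[255,[0,0,0],0],[255,[0,0,0],0]]'

```text
time: 23.7
tool_pos: [0.5221, 0.2434, 0.2883]
ee_rot: [3.141, 0.002, 0.159]
wrist_force: [0.6, 0.0, -2.3]
width: 0.048
finger_force: 29.9
```

```bash
python3 - <<'E'
from h import *
def show(im,x0,x1,y0,y1,w,h,s=" .:-=+*#%@"):
    g=cv2.resize(im.max(2)[y0:y1,x0:x1],(w,h),interpolation=cv2.INTER_AREA)
    g=cv2.normalize(g,None,0,255,cv2.NORM_MINMAX)
    for r in g: print(''.join(s[min(9,int(v)*10//256)] for v in r))
o=robot.get_obs();to(o['tool_pos']);print(o['finger_force'],abs(o['qvel']).max())
show(robot.snapshot('wrist'),140,420,190,330,112,36)
u=pix('side',o['tool_pos']).round().astype(int);im=robot.snapshot('side');print(u);show(im,u[0]-35,u[0]+35,u[1]-30,u[1]+35,110,50)
t=robot.snapshot('top');print('lid');show(t,320,480,120,285,110,55)
E
```

```text
t 23.7 pos [0.5221 0.2434 0.2883] rot [179.9748   0.1164   9.1222] w 0.04799060721815893 F [ 0.5941  0.0132 -2.297 ]
tool shift mm [0. 0. 0.]
29.93950853124261 0.007597264034235979
%%%%%%%%%%%%%%%%%%%%%%%%%%%@@*-----=*@%***********************************+------=*=-=+++=+++++:..=%%%%%%%%%%%%%
%%%%%%%%%@%%%%@%%%%%%%%%%%%%%@%+------=+*******************************+=------+*+-...:-=++++=..:+%%%%%%%%%%%%%%
%%%%%%%%@%%%%%%%%%%%%%%%%%%%%%@@%*=-----------------------------------------=+*++===::....:--..:*%%%%%%%%%%%%%%%
%%%%%%%%%@@@@@@@@@@@@@@%%%%%%%%%%@@*=-=-------------------------------------++=========-:.....:#%%%%%%%%%%%%%%%%
%%%%%%%%%%%%%%%@%%@@@@@@@@@@@@@@%%%#-----------------------------------------=++++========-:::*%%%%%%%%%%%%%%%@@
%%%%%%%@@@@%%%%%%%%%%%%%%%%%%%%%%@#=------------------------------------------==++++++++++++++*%%%%%%%%%%%%%%%%%
%%%%%%%%%%%%%%@@@%%%%%%%%%%%%%%%%#=--------------------------------------------=+=========++++*%%%%%%%%%%%%%%%%%
%%%%%%%%%%%%%%%%%%%%%%%%%%%%%%%%#=----------------------------------------------====++++++++*#%%%%%%%%%%%%%%%%%%
%%%%%%%%%@%@%%%
[... 14117 characters left out ...]
############****************%%%%%%
%%%%%%%%%%%%%%%%%-*##############################################**+**********++++++++++++++++++++*****%%%%%%%
****#%%%%%%%%%%%%=+######****************+++++++++++****************############%#%%%%%%%%%%%%%%%%%%%%%%%%%%%%
######%%%%%%%%%%%%***##*############%%%%%%%%%%%%%%%%%%%%%%%%%%%%%%%%%%%%%%%%%%%%%%%%%%%%%%%%%%%%%%%%%%%%%%%%%%
@@%%#*%%%%%%%%%%%%%%%%%%%%%%%%%%%%%%%%%%%%%%%%%%%%%%%%%%%%%%%%%%%%%%%%%%%%%%%%%%%%%%%%%%%%%%%%%%%%%%%%%%%%%%%%
**+++*%%%%%%%%%%%%%%%%%%%%%%%%%%%%%%%%%%%%%%%%%%%%%%%%%%%%%%%%%%%%%%%%%%%%%%%%%%%%%%%%%%%%%%%%%%%%%%%%%%%%%%%%
%%%%%%%%%%%%%%%%%%%%%%%%%%%%%%%%%%%%%%%%%%%%%%%%%%%%%%%%%%%%%%%%%%%%%%%%%%%%%%%%%%%%%%%%%%%%%%%%%%%%%%%%%%%%%%
```

```bash
python3 -c "
from bench import robot
print(robot.close_job())"
```

```text
the job is handed in; nothing more can be done
None
```

I handed the job in at about 24 s of the 72 s: the lid is knob up in the middle of the board, and the cap is held still, hole up, with its lower end about 25 cm above the counter; no verdict was returned.

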